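# Put two sample tins away up their chutes

## Task

Two sample tins, one with an orange lid and one with a blue lid, are waiting at the low ends of their sloping chutes. With the fingertips, push each tin up its own chute, past the yellow sprung flap, so that the flap springs up behind it and it stays there without rolling back. Roll the tins, do not pick them up or flick them, and leave the two green tins that are already put away and the glasses, cups and spoon where they are.

Things in the scene. Friction and masses are not known exactly. Their poses are not given: they have to be found in the camera images.
- tin_orange: round sample tin with orange screw lid and paper label, 60 mm diameter, 72 mm long, about 0.2 kg, smooth lacquer (slips on a fingertip, friction about 0.3), lying on its side across its chute so that it can roll up and down the lane; origin at its centre, y along its axis. It waits at the low end of its chute against the foot lip
- tin_blue: round sample tin with blue screw lid and paper label, 60 mm diameter, 72 mm long, about 0.2 kg, smooth lacquer (slips on a fingertip, friction about 0.3), lying on its side across its chute so that it can roll up and down the lane; origin at its centre, y along its axis. It waits at the low end of its chute against the foot lip
- tin_green: round sample tin with green screw lid and paper label, 60 mm diameter, 72 mm long, about 0.2 kg, smooth lacquer (slips on a fingertip, friction about 0.3), lying on its side across its chute so that it can roll up and down the lane; origin at its centre, y along its axis. Already put away, resting against the raised flap of its chute: a bystander
- tin_green_back: round sample tin with green screw lid and paper label, 60 mm diameter, 72 mm long, about 0.2 kg, smooth lacquer (slips on a fingertip, friction about 0.3), lying on its side across its chute so that it can roll up and down the lane; origin at its centre, y along its axis. Already put away behind the other green tin: a bystander
- chute_orange: stainless chute of the orange tin, 280 mm long, 82 mm wide: sloping lane with low side walls on short legs, fixed to the counter; origin on the counter under its middle, x in plan up the lane (roughly away from the robot). Lane floor 32 mm above the counter at the foot lip (the end near the robot), 72 mm at the back stop. The three chutes stand side by side in any order
- chute_blue: stainless chute of the blue tin, 280 mm long, 82 mm wide: sloping lane with low side walls on short legs, fixed to the counter; origin on the counter under its middle, x in plan up the lane (roughly away from the robot). Lane floor 32 mm above the counter at the foot lip (the end near the robot), 72 mm at the back stop. The three chutes stand side by side in any order
- chute_green: stainless chute of the green tins, 280 mm long, 82 mm wide: sloping lane with low side walls on short legs, fixed to the counter; origin on the counter under its middle, x in plan up the lane (roughly away from the robot). Lane floor 32 mm above the counter at the foot lip (the end near the robot), 72 mm at the back stop. The three chutes stand side by side in any order
- chute_orange_lane (a point): on the lane floor at the foot lip of the orange tin's chute, mid width; x runs up the sloping floor (9 degrees), y across, z square out of it. Along x: lip (10 mm high) at 0; waiting tin's centre at 24 mm; flap hinge at 130; tin resting behind the raised flap has its centre at 155; back stop (30 mm high) at 257: room for two tins. Side walls 76 mm apart, 22 mm high
- chute_orange_flap (a joint): one-way flap of the orange tin's chute: yellow plate 12 mm high, 34 mm wide, hinged in the lane floor. 0 = standing up, 1.6 = flat. A tin pushed up the lane folds it flat (under 1.5 N); it springs up once the tin's centre is past 157 mm up the lane, and cannot fold down the lane, so it then holds the tin. Anywhere else a tin that is let go rolls down to the lip
- chute_blue_lane (a point): on the lane floor at the foot lip of the blue tin's chute, mid width; x runs up the sloping floor (9 degrees), y across, z square out of it. Along x: lip (10 mm high) at 0; waiting tin's centre at 24 mm; flap hinge at 130; tin resting behind the raised flap has its centre at 155; back stop (30 mm high) at 257: room for two tins. Side walls 76 mm apart, 22 mm high
- chute_blue_flap (a joint): one-way flap of the blue tin's chute: yellow plate 12 mm high, 34 mm wide, hinged in the lane floor. 0 = standing up, 1.6 = flat. A tin pushed up the lane folds it flat (under 1.5 N); it springs up once the tin's centre is past 157 mm up the lane, and cannot fold down the lane, so it then holds the tin. Anywhere else a tin that is let go rolls down to the lip
- shot_glass: shot glass, 44 mm across, 60 mm high, between two chutes; origin in the centre of its underside; a bystander, stands loose on the counter
- cupping_spoon: steel spoon 150 mm long, lying flat along the chutes between two of them; a bystander, loose on the counter; origin under the middle of its length
- bowl_near: glass tasting bowl, 84 mm across, 58 mm high; origin in the centre of its underside; a bystander, stands loose on the counter
- bowl_far: glass tasting bowl, 84 mm across, 58 mm high; origin in the centre of its underside; a bystander, stands loose on the counter
- white_cup: white cup, 68 mm across, 65 mm high; origin in the centre of its underside; a bystander, stands loose on the counter
Things that resemble listed ones, but are neither listed nor needed, are in the scene too. What is shaped like the tin_blue but black or brown is not meant. What is shaped like the tin_orange but pink is not meant.

How it is judged:
By the outcome, as a careful person would: the job done as asked, in the order asked, and still so for the second after the job is handed in, with the robot touching nothing.
It also fails if it takes over 64 s, if anything falls off the work surface, if the arm or the gripper's body presses on something with over 40 N, if the wrist force passes 120 N, or if a joint passes its speed limit or range.

## Robot

A 6-joint arm with a two-finger parallel gripper is mounted at the origin on the work surface. World frame = base frame: x ahead of the robot, y to its left, z up, the work surface at z = 0. Lengths are in mm, angles in rad, forces in N, time in s.
With the tool pointing down it reaches from about 400 to 925 mm from the base axis. Payload 12.5 kg.
Tool frame: the origin (TCP) lies between the finger pads; the fingertips stand 25 mm ahead of it and the grasp point (between the pads) lies 6 mm ahead of it; z points along the fingers, y is the line along which they close (so a half turn about z gives the same grasp; the last joint's range is limited). The gripper opens to 95 mm and grips with 3 to 60 N. Pads are 20 mm wide; open, the fingers measure 119 mm over their backs; the gripper's body (75 mm by 180 mm) begins 59 mm behind the grasp point.
Start: joints at [-1.281, 0.491, 1.559, -0, 1.092, -0.106], TCP at [240.991, -576.69, 204.261] pointing down, gripper open.
Joint ranges: [-3.1, 3.1], [-0.84, 2.19], [0.05, 2.79], [-1.13, 4.28], [0.06, 2.93], [-2.69, 2.69]. Speed limits (rad/s): [2.22, 2.22, 2.79, 3.14, 3.14, 3.14].

## Interface

Orientations are given as [roll, pitch, yaw] about the fixed x, y, z axes, in that order (R = Rz(yaw) Ry(pitch) Rx(roll)).
In Python, from cell import state, read_camera, job_done, cut_out gives the robot as it stands. The module is installed in compiled form; this text tells all that it offers.
- The arm moves only by the tool jog_arm, never from a script. Its argument "motion" is a list of rows, each a list of 2 entries, a list of its own where there are three numbers: the shift along the tool's x, y, z in mm, then the turn about the tool's z in rad. A call has 1 to 5 rows; each row is the pose to reach, as a shift and turn from the pose commanded when the call began, along the tool's axes at that moment; what a row does not reach only later rows make up. A row lasts 1/10 s, in which the tool goes at most 50 mm and 8.59 degrees, less where a joint would pass 70% of its speed; a pose out of reach is approached as far as the arm can. A call with a gripper value outside its range is refused whole. "grip" is the closure, from 0 (fully open) to 1 (shut), set as the call begins (left out, the last holds). The fingers move at their own pace and stop on an object; the grip force is fixed at half the most. Time passes only in rows, so rows that repeat a pose let the fingers close. It gives the time, the measured TCP pose, the force, the opening and the grip force at its end, in the units of the state.
- state(): the state, without advancing time (a new reading comes with each control period).
- read_camera(name): name is "side" or "top"; returns a dict with "img" (480x640x3 uint8, blue, green, red), "vertical_fov" (degrees; the focal length in pixels is half the picture's height over the tangent of half this angle, whatever the lens; pixels are square), "cx", "cy" (the principal point, pixels), "k1" (the pictures are not rectified: a ray, as slopes to the right and down, at radius r is drawn at 1 + k1 r^2 times it, then the intrinsics apply), "extrinsics" (4x4, takes a point from camera to world coordinates). Camera axes: x right, y up, looking along -z (the intrinsics and any distortion apply to the point x, -y, -z); pixel columns grow to the right and rows downward; lengths in mm; the calibration is good to about 2 mm. A picture is of the moment at which its call begins. There is no depth.
- job_done(): hands the job in; it is judged then, once.
Trained networks look in a picture, given as the dict that the camera call returned (one of the last four; its "shot" number tells which), for a name from the list of things; names that differ only in an ending like _2 or _b are one class to them, and where a whole thing is asked for, a point or a joint stands for the part that bears it (a point fixed in the world has none). Each returns a list of dicts, best first, with "p" (0 to 1); they miss things now and then, are a little off and sometimes report something else, mostly with a low value. They report only what shows in the picture. A call takes as long as a camera call. They do not tell look-alikes from the thing itself.
- cut_out(name, picture): "region" (480x640 bool, what is visible of it) and "box" ([left, top, right, bottom] in pixels, round what is visible of it).
The state is a dict: "t": time; "joints": joint angles; "qvel": joint speeds; "tau": joint torques, N m; "eef_pos": TCP position; "tcp_rot": TCP orientation; "ft_force": force on the tool from outside, world axes, zero at the start; "moment": the same for the moment, N m; "opening": opening from 0.0 (shut) to 1.0 (fully open); "grip_force": force on a finger pad.
Only numpy, scipy, OpenCV 4.12 (cv2) and the standard library are available. Lean on these libraries where they do the work, as an engineer would, in place of code of your own. Each camera call takes 0.05 s, during which the arm holds its last target. There are 200 camera calls.

## Working session

There is one attempt and no reset: what is moved stays moved. The work goes in short steps, Python scripts to look and compute and a tool call to move; the robot and the scene stay as the last step left them, time stands still between calls to the robot, and variables do not carry over. Pictures are saved under pics/ and viewed, at most 10 in all, crops included, and the job is handed in when it is done.

Besides the shell and the picture viewer there is one more tool, called in YAML: its name, and indented under it one key for each argument. jog_arm: Moves the arm, as the interface text tells. Its arguments: {"type":"object","properties":{"motion":{"type":"array"},"grip":{"type":"number"}},"required":["motion"]}

```bash
mkdir -p pics
cat > h.py <<'E'
import numpy as np, cv2
from cell import state, read_camera, job_done, cut_out
def K(c):
    f=240/np.tan(np.radians(c["vertical_fov"])/2)
    return f
def ray(c,u,v):
    f=K(c); d=np.array([(u-c["cx"])/f,(v-c["cy"])/f]); s=d.copy()
    for _ in range(20): s=d/(1+c["k1"]*(s@s))
    E=np.array(c["extrinsics"]); return E[:3,3],E[:3,:3]@np.array([s[0],-s[1],-1])
def onz(c,u,v,z):
    o,d=ray(c,u,v); return o+d*(z-o[2])/d[2]
def proj(c,p):
    E=np.array(c["extrinsics"]); q=E[:3,:3].T@(np.array(p)-E[:3,3]); s=np.array([q[0],-q[1]])/-q[2]
    return s*(1+c["k1"]*(s@s))*K(c)+[c["cx"],c["cy"]]
E
python3 - <<'E'
from h import *
for n in("top","side"):
    c=read_camera(n); cv2.imwrite(f"pics/{n}0.png",c["img"])
    print(n,c["vertical_fov"],c["cx"],c["cy"],c["k1"],np.round(c["extrinsics"],3).tolist())
    for k in("tin_orange","tin_blue","tin_green","chute_orange","chute_blue","chute_green","shot_glass","cupping_spoon","chute_orange_flap","chute_blue_flap"):
        for r in cut_out(k,c)[:4]:
            ys,xs=np.nonzero(r["region"]); print(k,round(r["p"],2),np.round(r["box"]).tolist(),round(xs.mean(),1),round(ys.mean(),1),np.round(onz(c,xs.mean(),ys.mean(),60)[:2]))
print(state())
E
```

```text
top 48.71875107827016 320.5074363688619 234.31829974162946 -0.13964831539842446 [[0.027, 0.995, -0.101, 388.381], [-1.0, 0.025, -0.015, -15.929], [-0.012, 0.101, 0.995, 1503.33], [0.0, 0.0, 0.0, 1.0]]
tin_orange 0.94 [381.0, 243.0, 417.0, 268.0] 399.1 254.7 [ 485. -211.]
tin_orange 0.72 [364.0, 292.0, 391.0, 316.0] 376.7 303.8 [ 350. -152.]
tin_orange 0.56 [404.0, 286.0, 437.0, 315.0] 422.0 301.6 [ 359. -275.]
tin_blue 0.92 [264.0, 279.0, 288.0, 308.0] 275.6 292.0 [375. 123.]
tin_blue 0.76 [233.0, 227.0, 260.0, 247.0] 245.5 238.2 [519. 211.]
tin_blue 0.72 [201.0, 276.0, 233.0, 303.0] 218.9 289.7 [376. 279.]
chute_orange 0.72 [380.0, 164.0, 429.0, 265.0] 407.5 205.8 [ 620. -233.]
chute_blue 0.97 [230.0, 148.0, 267.0, 249.0] 244.7 189.5 [655. 219.]
chute_green 0.79 [305.0, 167.0, 348.0, 278.0] 326.7 234.0 [536. -12.]
chute_green 0.59 [308.0, 178.0, 340.0, 201.0] 324.9 189.3 [661.  -4.]
chute_green 0.16 [467.0, 236.0, 498.0, 269.0] 482.3 251.9 [ 498. -442.]
shot_glass 0.64 [273.0, 218.0, 288.0, 230.0] 281.2 223.5 [562. 114.]
shot_glass 0.38 [384.0, 244.0, 414.0, 265.0] 398.6 254.5 [ 485
[... 1047 characters left out ...]
37.  78.]
{'t': 1.1, 'joints': array([-1.28060565e+00,  4.90899067e-01,  1.55890067e+00, -1.47982822e-05,
        1.09169812e+00, -1.05641975e-01]), 'qvel': array([-3.07195175e-04, -1.45547346e-03,  1.91720289e-04,  5.60240392e-04,
       -4.57253045e-05,  3.42734313e-04]), 'tau': array([ 6.40450853e-04, -6.12486219e+01, -2.58423579e+01,  6.94083329e-02,
        4.45997471e-02,  1.56051334e-05]), 'eef_pos': array([ 240.98391959, -576.6927024 ,  204.2612905 ]), 'tcp_rot': array([3.14149977e+00, 2.30555760e-05, 3.95839470e-01]), 'ft_force': array([-0.1067356 , -0.2000489 ,  0.68154321]), 'moment': array([ 0.03502505,  0.04689876, -0.06701805]), 'grip_force': 0.0, 'opening': 1.0027020428033766}
```

View pics/top0.png

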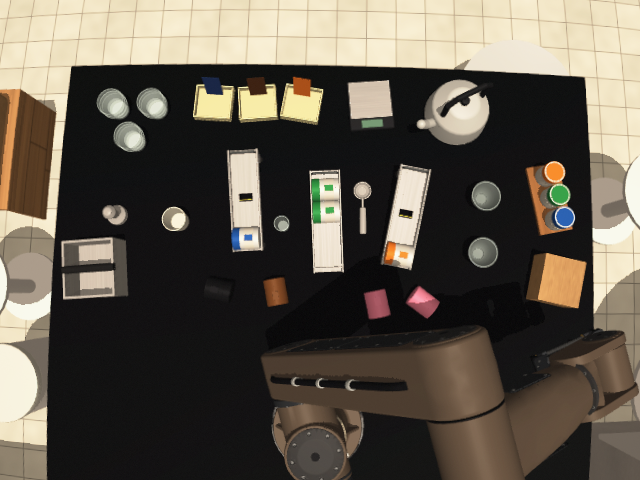

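View pics/side0.png

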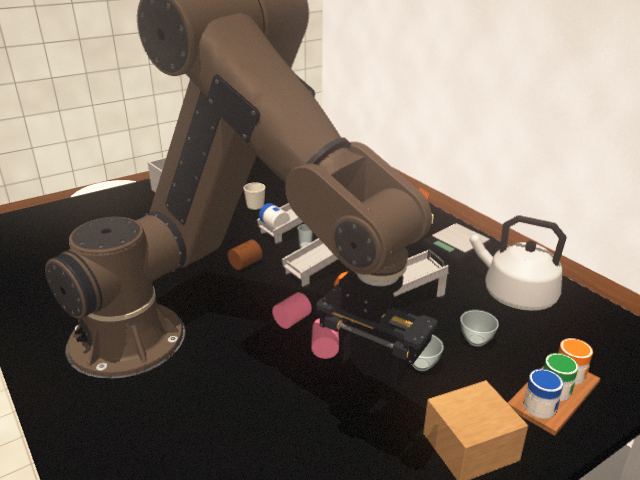

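The orange-lidded tin at top (399,255) lies in the right chute and the blue one at (246,238) in the left. The pink cylinders at (377,304) and (422,302), the brown one at (276,292) and the black one at (218,290) are look-alikes lying loose on the counter. The upright tins at (555,195) stand on a tray. So the two tins in the chutes are the ones meant; I'll confirm that in a crop and fit the chutes.

Run:
```python
from h import *
c=read_camera("top"); im=c["img"]
hsv=cv2.cvtColor(im,cv2.COLOR_BGR2HSV)
s9,c9=np.sin(np.radians(9)),np.cos(np.radians(9))
out=[]
for n,(l,t,r,b) in {"orange":(370,155,440,280),"blue":(215,140,285,265)}.items():
    R=cut_out("tin_"+n,c); g=min(R,key=lambda q:abs(np.mean(q["box"][::2])-dict(orange=399,blue=246)[n])+abs(np.mean(q["box"][1::2])-dict(orange=255,blue=238)[n]))["region"]
    ys,xs=np.nonzero(g); tin=onz(c,xs.mean(),ys.mean(),65.4)
    h=hsv[t:b,l:r]; m=(h[...,0]>18)&(h[...,0]<35)&(h[...,1]>130)&(h[...,2]>80)
    fy,fx=np.nonzero(m); print(n,"tin px",xs.mean(),ys.mean(),tin,"yellow",len(fx),fx.mean()+l if len(fx) else 0,fy.mean()+t if len(fx) else 0,fx.min()+l,fx.max()+l,fy.min()+t,fy.max()+t)
    if len(fx):
        f=onz(c,fx.mean()+l,fy.mean()+t,56); d=f-tin; print("flap",f,"dist",np.hypot(*d[:2]),"yaw",np.arctan2(d[1],d[0]))
    w=((im[t:b,l:r].max(2)>110)).astype(np.uint8); k,lab,st,_=cv2.connectedComponentsWithStats(w); i=1+st[1:,4].argmax()
    pts=np.argwhere(lab==i)[:,::-1].astype(np.float32)+[l,t]
    P=np.array([onz(c,*p,55 )[:2] for p in pts],np.float32); rr=cv2.minAreaRect(P); print("rect",rr)
    out.append(cv2.resize(im[t:b,l:r],None,fx=4.8,fy=4.8,interpolation=cv2.INTER_CUBIC))
cv2.imwrite("pics/crop.png",np.hstack(out))
```

```text
orange tin px 399.5034013605442 254.79421768707482 [ 484.04457657 -211.19867578   65.4       ] yellow 17 404.4117647058824 215.47058823529412 399 410 214 217
flap [ 593.662603   -224.82688019   56.        ] dist 110.4619376675672 yaw -0.12368981448461466
rect ((593.9981689453125, -229.18263244628906), (87.16718292236328, 286.269287109375), 79.31454467773438)
blue tin px 245.4807073954984 238.2540192926045 [518.51319649 210.16935082  65.4       ] yellow 14 245.07142857142858 199.28571428571428 240 251 199 200
flap [627.97396303 217.3830977   56.        ] dist 109.69821127348183 yaw 0.06580741914276812
rect ((628.075439453125, 220.02630615234375), (288.0498962402344, 87.9086685180664), 5.1160149574279785)
```

View pics/crop.png

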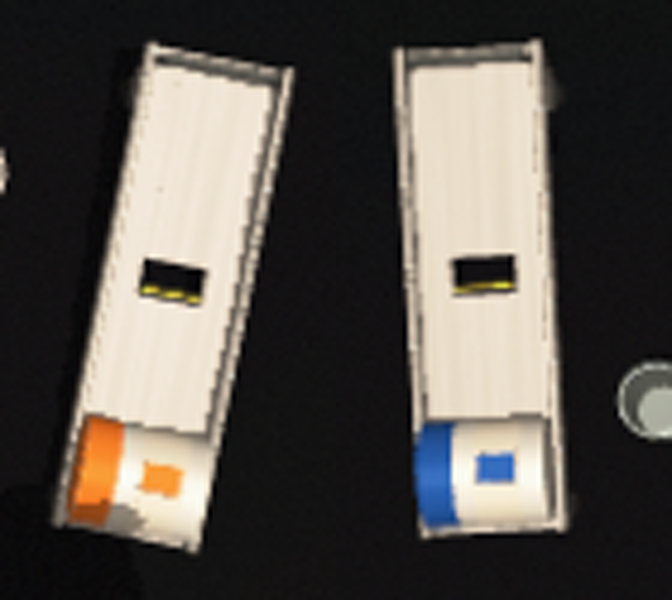

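The crop shows the orange tin (crop 140,480) and the blue tin (crop 485,475) in their chutes, each with its yellow flap, which confirms them. Next: axes from the wall-top corners.

Run:
```python
from h import *
c=read_camera("top")
C={"orange":(370,155,0,[(150,47),(290,70),(57,522),(198,548)]),"blue":(215,140,336,[(398,50),(540,42),(423,535),(565,525)])}
tin={"orange":(484,-211.2),"blue":(518.5,210.2)}
for n,(l,t,o,q) in C.items():
    P=[onz(c,(x-o)/4.8-.4+l,y/4.8-.4+t,z)[:2] for (x,y),z in zip(q,(94,94,54,54))]
    b=(P[0]+P[1])/2; f=(P[2]+P[3])/2; d=b-f; L=np.hypot(*d); u=d/L; yaw=np.arctan2(u[1],u[0])
    print(n,"len",L,"w",np.hypot(*(P[0]-P[1])),np.hypot(*(P[2]-P[3])),"yaw",yaw,"mid",(b+f)/2,"front",f)
    w=np.array(tin[n])-f; print(" tin along",w@u,"across",u[0]*w[1]-u[1]*w[0])
    for s in (24,-6,130,175): pass
    o0=(b+f)/2
    for s in (-130,-30): print(" axis pt plan",s,o0+u*s)
```

```text
orange len 272.8379568693648 w 80.6731724094114 81.93794634117758 yaw -0.16419259585358362 mid [ 588.27547387 -226.32240966] front [ 453.69124178 -204.02393105]
 tin along 31.074095552539035 across -2.125411991609935
 axis pt plan -130 [ 460.02388914 -205.07315055]
 axis pt plan -30 [ 558.67895432 -221.41873448]
blue len 274.2691488080099 w 81.757798118552 82.14351904805994 yaw 0.07390356690317632 mid [623.94218424 215.20628924] front [487.18193592 205.08077807]
 tin along 31.61056194889495 across 2.7928380288609587
 axis pt plan -130 [494.2970356  205.60756873]
 axis pt plan -30 [594.02407301 212.99119989]
```

jog_arm:
  motion:
    - [[32, -27, 0], 0]
    - [[64, -54, 0], 0]
    - [[96, -82, 0], 0]
    - [[128, -109, 0], 0]
    - [[160, -136, 0], 0]
  grip: 0.68

```text
t: 1.8
eef_pos: [336.7, -388.0, 204.4]
tcp_rot: [3.141, -0.0, 0.395]
ft_force: [1.3, -0.7, -0.1]
opening: 0.635
grip_force: 0.0
```

jog_arm:
  motion:
    - [[36, -30, 0], 0.12]
    - [[72, -61, 0], 0.25]
    - [[108, -92, 0], 0.37]
    - [[140, -118, 0], 0.48]
    - [[162, -137, 0], 0.56]

```text
t: 2.3
eef_pos: [433.7, -198.5, 204.5]
tcp_rot: [3.141, -0.001, -0.167]
ft_force: [-1.7, 0.1, 1.3]
opening: 0.326
grip_force: 0.0
```

jog_arm:
  motion:
    - [[0, 0, 0], 0]
    - [[0, 0, 0], 0]

```text
t: 2.5
eef_pos: [433.0, -200.4, 204.4]
tcp_rot: [3.141, -0.0, -0.162]
ft_force: [-0.8, -0.2, -0.1]
opening: 0.317
grip_force: 0.0
```

jog_arm:
  motion:
    - [[0, 0, 30], 0]
    - [[0, 0, 60], 0]
    - [[0, 0, 90], 0]
    - [[0, 0, 115], 0]
    - [[0, 0, 126], 0]

```text
t: 3.0
eef_pos: [431.8, -201.3, 76.4]
tcp_rot: [-3.141, 0.002, -0.165]
ft_force: [-0.3, 0.5, -0.4]
opening: 0.318
grip_force: 0.0
```

Run:
```python
from h import *
s=state();print(s["eef_pos"],s["ft_force"])
a=read_camera("side")["img"][200:380,220:480];b=read_camera("top")["img"][150:330,300:500]
cv2.imwrite("pics/p1.png",np.hstack([cv2.resize(a,(433,300)),cv2.resize(b,(333,300))]))
```

```text
[ 431.81063268 -201.34233489   76.44763267] [-0.28462292  0.4713876  -0.44138594]
```

View pics/p1.png

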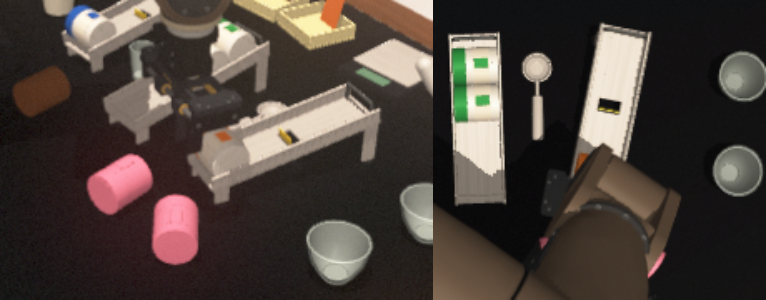

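The fingers stand just behind the orange tin and everything else is clear. Now a slow push up the lane.

jog_arm:
  motion:
    - [[5, 0, 0], 0]
    - [[10, 0, -1], 0]
    - [[15, 0, -1], 0]
    - [[22, 0, -2], 0]
    - [[30, 0, -4], 0]

```text
t: 3.6
eef_pos: [463.1, -205.7, 82.7]
tcp_rot: [3.141, -0.0, -0.164]
ft_force: [-1.9, -0.2, 3.9]
opening: 0.319
grip_force: 2.0
```

jog_arm:
  motion:
    - [[8, 0, -1], 0]
    - [[16, 0, -3], 0]
    - [[24, 0, -4], 0]
    - [[32, 0, -5], 0]
    - [[40, 0, -6], 0]

```text
t: 4.1
eef_pos: [503.1, -212.4, 88.9]
tcp_rot: [3.141, -0.001, -0.164]
ft_force: [-1.0, -1.5, 1.9]
opening: 0.321
grip_force: 1.3
```

Run:
```python
from h import *
a=read_camera("side")["img"][200:380,220:480];b=read_camera("top")["img"][150:330,300:500]
cv2.imwrite("pics/p2.png",np.hstack([cv2.resize(a,(433,300)),cv2.resize(b,(333,300))]))
```

```text
(no output)
```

View pics/p2.png

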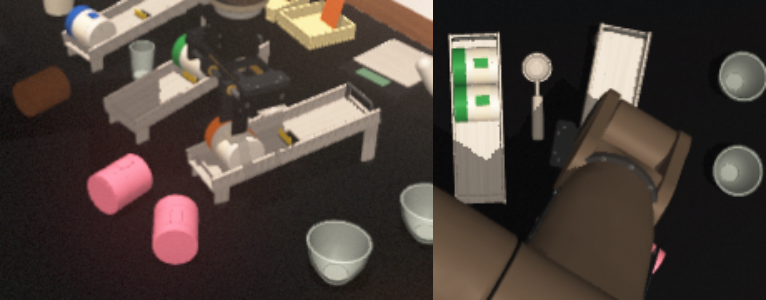

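The tin is rolling up the lane ahead of the fingers. Continuing.

jog_arm:
  motion:
    - [[8, 0, -1], 0]
    - [[16, 0, -3], 0]
    - [[24, 0, -4], 0]
    - [[32, 0, -5], 0]
    - [[40, 0, -6], 0]

```text
t: 4.7
eef_pos: [542.0, -218.7, 94.1]
tcp_rot: [-3.142, 0.0, -0.164]
ft_force: [-0.2, -0.2, 0.4]
opening: 0.319
grip_force: 0.0
```

jog_arm:
  motion:
    - [[8, 0, -1], 0]
    - [[16, 0, -3], 0]
    - [[24, 0, -4], 0]
    - [[32, 0, -5], 0]
    - [[40, 0, -6], 0]

```text
t: 5.2
eef_pos: [581.5, -225.3, 100.3]
tcp_rot: [3.142, 0.0, -0.164]
ft_force: [-0.6, -0.5, 0.7]
opening: 0.322
grip_force: 0.0
```

jog_arm:
  motion:
    - [[6, 0, -1], 0]
    - [[12, 0, -2], 0]
    - [[16, 0, -3], 0]
    - [[18, 0, -3], 0]
    - [[18, 0, -3], 0]

```text
t: 5.7
eef_pos: [598.7, -228.1, 103.2]
tcp_rot: [3.142, 0.0, -0.164]
ft_force: [-0.0, -0.0, 0.3]
opening: 0.32
grip_force: 0.0
```

Run:
```python
from h import *
print(state()["eef_pos"],state()["ft_force"])
a=read_camera("side")["img"][200:350,300:500]
cv2.imwrite("pics/p3.png",cv2.resize(a,(800,600)))
```

```text
[ 598.65620307 -228.11398712  103.17589713] [-0.00096334 -0.04483055  0.28814939]
```

View pics/p3.png

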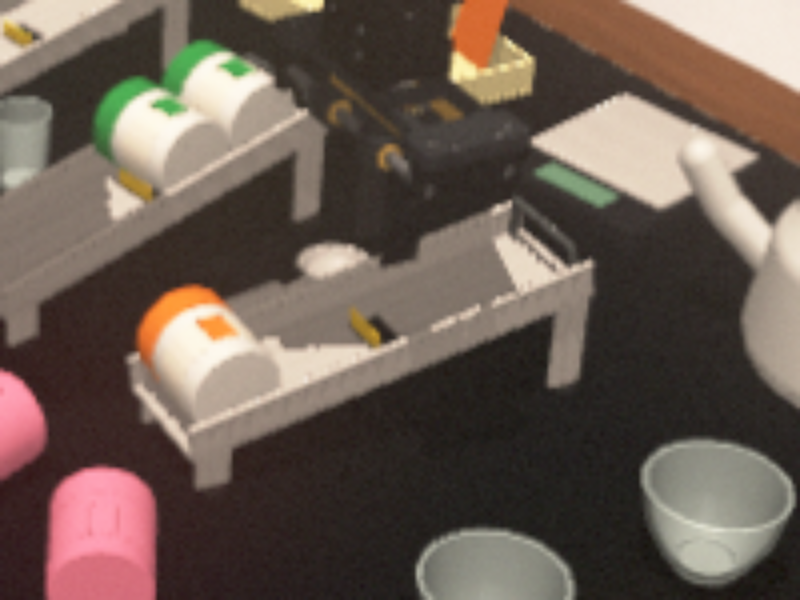

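The fingers passed the tin and it rolled back to the lip, so the tip height must be off. I'll project the expected tip into the picture and check it.

Run:
```python
from h import *
s=state();T=s["eef_pos"]; c=read_camera("side"); im=c["img"].copy()
im=np.clip(255*(im/255.)**0.45,0,255).astype(np.uint8)
x0,y0,k=340,190,5
big=cv2.resize(im[y0:y0+110,x0:x0+130],None,fx=k,fy=k,interpolation=cv2.INTER_CUBIC)
yaw=s["tcp_rot"][2]; X=np.array([np.cos(yaw),np.sin(yaw),0]);Y=np.array([np.sin(yaw),-np.cos(yaw),0])
for dx in(-10,10):
  for dy in(-27,-15,15,27):
    for dz,col in((-25,(0,0,255)),(0,(0,255,0))):
      p=(proj(c,T+X*dx+Y*dy+[0,0,dz])-[x0,y0]+.5)*k; cv2.circle(big,tuple(int(v) for v in p),3,col,-1)
# chute back corners
f=np.array([453.7,-204.0]);u=np.array([.9866,-.1635]);n=np.array([.1635,.9866])
for a,z in((0,54),(273,94)):
  for w in(-41,41):
    p=(proj(c,[*(f+u*a+n*w),z])-[x0,y0]+.5)*k; cv2.circle(big,tuple(int(v) for v in p),3,(255,0,255),-1)
cv2.imwrite("pics/p4.png",big)
d=[r for r in cut_out("tin_orange",c)]
for r in d: print(r["p"],r["box"])
print(proj(c,[484.3,-209.1,65.4]),T)
```

```text
0.97 [335.3, 269.8, 368.5, 301.7]
0.93 [275.5, 293.3, 311.4, 329.7]
0.69 [311.3, 318.5, 340.3, 360.8]
0.59 [356.2, 262.0, 392.7, 275.9]
0.23 [331.4, 246.5, 449.9, 331.0]
[351.70363622 289.40744319] [ 598.46087925 -228.07144984  103.16229916]
```

View pics/p4.png

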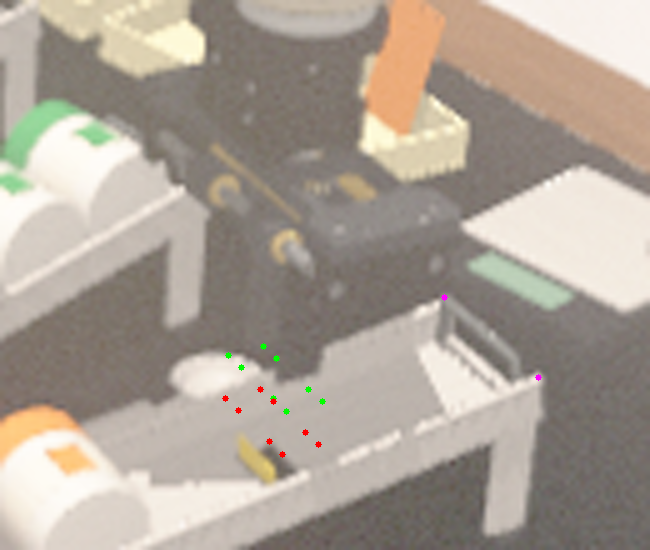

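The visible dark fingers seem to end about 30 mm above the projected tips (red). Checking this against the start picture, where the gripper hung free.

Run:
```python
from h import *
c=read_camera("side"); im=cv2.imread("pics/side0.png")
T=np.array([241,-576.7,204.3]);yaw=.396
im=np.clip(255*(im/255.)**0.45,0,255).astype(np.uint8)
x0,y0,k=300,270,5
big=cv2.resize(im[y0:y0+115,x0:x0+155],None,fx=k,fy=k,interpolation=cv2.INTER_CUBIC)
X=np.array([np.cos(yaw),np.sin(yaw),0]);Y=np.array([np.sin(yaw),-np.cos(yaw),0])
for dx in(-10,10):
  for dy in(-59,-47,47,59):
    for dz,col in((-25,(0,0,255)),(0,(0,255,0)),(53,(255,0,255))):
      p=(proj(c,T+X*dx+Y*dy+[0,0,dz])-[x0,y0]+.5)*k; cv2.circle(big,tuple(int(v) for v in p),3,col,-1)
cv2.imwrite("pics/p5.png",big)
```

```text
(no output)
```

View pics/p5.png

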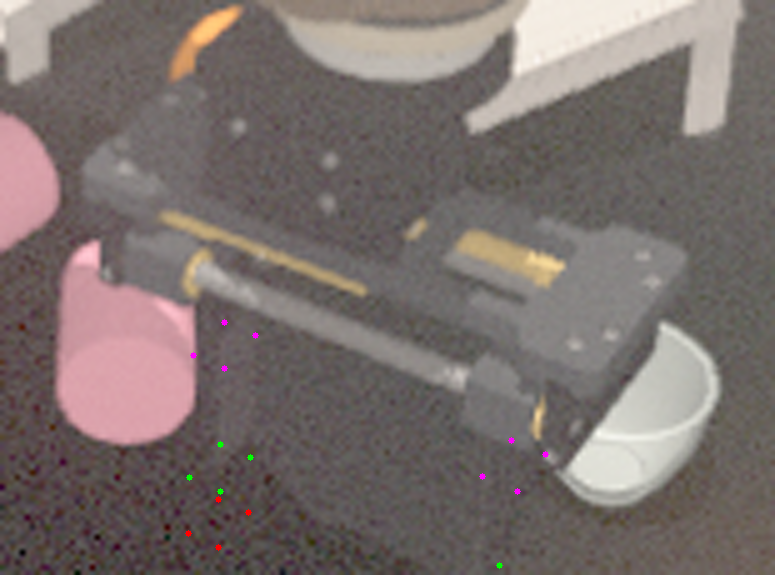

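The contact forces when it rode over (mostly upward) agree with tips about 35 mm higher than nominal. I'll probe the empty lane floor gently to measure the tip height.

jog_arm:
  motion:
    - [[25, 0, -2], 0]
    - [[25, 0, 2], 0]
    - [[25, 0, 8], 0]
    - [[25, 0, 13], 0]
    - [[25, 0, 13], 0]

```text
t: 6.4
eef_pos: [622.3, -231.9, 89.2]
tcp_rot: [-3.141, 0.002, -0.164]
ft_force: [-0.6, 0.2, -0.4]
opening: 0.315
grip_force: 0.0
```

jog_arm:
  motion:
    - [[0, 0, 2], 0]
    - [[0, 0, 4], 0]
    - [[0, 0, 4], 0]

```text
t: 6.7
eef_pos: [623.1, -232.2, 86.1]
tcp_rot: [3.142, 0.0, -0.164]
ft_force: [0.9, -0.0, 0.7]
opening: 0.321
grip_force: 0.0
```

jog_arm:
  motion:
    - [[0, 0, 2], 0]
    - [[0, 0, 4], 0]
    - [[0, 0, 4], 0]

```text
t: 7.0
eef_pos: [623.1, -232.2, 81.9]
tcp_rot: [-3.142, 0.0, -0.164]
ft_force: [0.2, -1.4, -0.2]
opening: 0.318
grip_force: 0.0
```

jog_arm:
  motion:
    - [[0, 0, 2], 0]
    - [[0, 0, 4], 0]
    - [[0, 0, 4], 0]

```text
t: 7.3
eef_pos: [623.1, -232.1, 77.9]
tcp_rot: [-3.142, 0.0, -0.164]
ft_force: [-0.6, 0.7, -0.6]
opening: 0.322
grip_force: 0.0
```

jog_arm:
  motion:
    - [[0, 0, 2], 0]
    - [[0, 0, 4], 0]
    - [[0, 0, 4], 0]

```text
t: 7.6
eef_pos: [623.1, -232.1, 73.9]
tcp_rot: [-3.142, 0.0, -0.164]
ft_force: [0.5, -0.7, -0.6]
opening: 0.32
grip_force: 0.0
```

Run:
```python
from h import *
s=state();T=s["eef_pos"];print(T,s["ft_force"]); c=read_camera("side"); im=c["img"]
im=np.clip(255*(im/255.)**0.4,0,255).astype(np.uint8)
cv2.imwrite("pics/p6.png",cv2.resize(im[185:305,330:470],None,fx=5,fy=5,interpolation=cv2.INTER_CUBIC))
```

```text
[ 623.11214925 -232.1393843    73.90219443] [ 0.46339633 -0.69212018 -0.62443137]
```

View pics/p6.png

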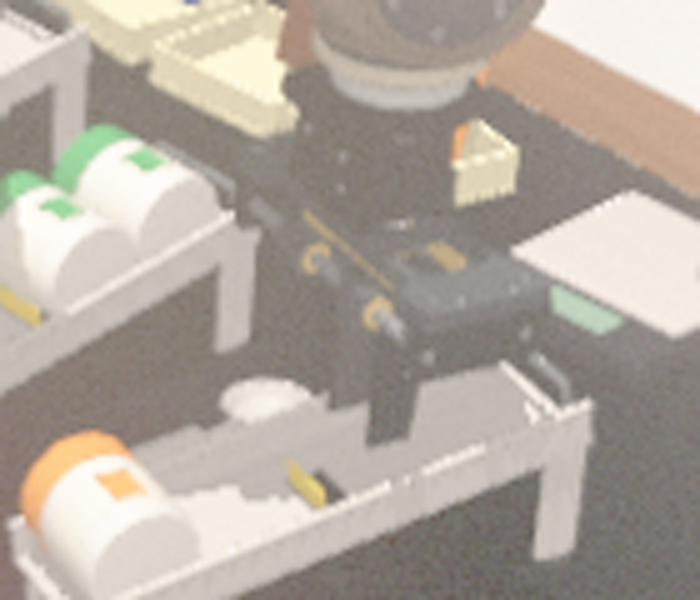

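The near finger's tip shows at crop (390,442), above the lane floor. Computing its true height.

Run:
```python
from h import *
s=state();T=s["eef_pos"];c=read_camera("side");yaw=-.164
Y=np.array([np.sin(yaw),-np.cos(yaw),0])
for z in range(40,110,10):
    print(z,[((proj(c,[*(T+Y*d)[:2],z])-[330,185])*5).round().tolist() for d in(-21,21)])
```

```text
40 [[335.0, 474.0], [380.0, 518.0]]
50 [[337.0, 458.0], [381.0, 501.0]]
60 [[338.0, 441.0], [383.0, 484.0]]
70 [[339.0, 424.0], [384.0, 468.0]]
80 [[341.0, 408.0], [386.0, 450.0]]
90 [[342.0, 391.0], [388.0, 433.0]]
100 [[343.0, 374.0], [389.0, 416.0]]
```

jog_arm:
  motion:
    - [[0, 0, 2], 0]
    - [[0, 0, 4], 0]
    - [[0, 0, 4], 0]

```text
t: 8.0
eef_pos: [623.1, -232.1, 69.9]
tcp_rot: [-3.141, 0.0, -0.164]
ft_force: [-1.2, 0.2, 0.9]
opening: 0.32
grip_force: 0.0
```

jog_arm:
  motion:
    - [[0, 0, 2], 0]
    - [[0, 0, 4], 0]
    - [[0, 0, 4], 0]

```text
t: 8.3
eef_pos: [623.1, -232.1, 65.9]
tcp_rot: [-3.142, 0.0, -0.164]
ft_force: [0.4, -0.1, -0.6]
opening: 0.321
grip_force: 0.0
```

The image puts the tip about 11 mm above the reported TCP height, so it should touch at about TCP 47. Confirming by touch.

jog_arm:
  motion:
    - [[0, 0, 4], 0]
    - [[0, 0, 8], 0]
    - [[0, 0, 11], 0]
    - [[0, 0, 11], 0]

```text
t: 8.7
eef_pos: [623.0, -232.1, 54.6]
tcp_rot: [-3.141, 0.001, -0.164]
ft_force: [0.0, 0.9, -0.6]
opening: 0.321
grip_force: 0.0
```

jog_arm:
  motion:
    - [[0, 0, 1], 0]
    - [[0, 0, 2], 0]
    - [[0, 0, 3], 0]
    - [[0, 0, 3], 0]

```text
t: 9.1
eef_pos: [623.2, -232.2, 52.1]
tcp_rot: [3.142, 0.0, -0.164]
ft_force: [0.4, 0.1, -0.0]
opening: 0.318
grip_force: 0.0
```

jog_arm:
  motion:
    - [[0, 0, 1], 0]
    - [[0, 0, 2], 0]
    - [[0, 0, 2], 0]

```text
t: 9.4
eef_pos: [623.2, -232.2, 50.1]
tcp_rot: [3.142, 0.0, -0.164]
ft_force: [0.4, 0.3, 0.3]
opening: 0.32
grip_force: 0.0
```

jog_arm:
  motion:
    - [[0, 0, 1], 0]
    - [[0, 0, 2], 0]
    - [[0, 0, 2], 0]

```text
t: 9.7
eef_pos: [623.4, -232.3, 48.9]
tcp_rot: [3.141, -0.001, -0.164]
ft_force: [-1.5, 0.8, 6.3]
opening: 0.32
grip_force: 3.1
```

jog_arm:
  motion:
    - [[0, 0, 1], 0]
    - [[0, 0, 2], 0]
    - [[0, 0, 2], 0]

```text
t: 10.0
eef_pos: [623.5, -232.3, 48.5]
tcp_rot: [3.141, -0.002, -0.164]
ft_force: [-6.9, 4.1, 20.4]
opening: 0.318
grip_force: 10.6
```

jog_arm:
  motion:
    - [[0, 0, 1], 0]
    - [[0, 0, 1], 0]

```text
t: 10.2
eef_pos: [623.6, -232.3, 48.4]
tcp_rot: [3.141, -0.002, -0.164]
ft_force: [-8.8, 3.4, 27.6]
opening: 0.323
grip_force: 14.6
```

Touchdown came at TCP z 48.9, so the tip is 10 mm above the reported TCP. Lifting, going back over the tin and coming down behind it, lower this time.

jog_arm:
  motion:
    - [[0, 0, -25], 0]
    - [[0, 0, -60], 0]
    - [[0, 0, -100], 0]
    - [[-30, 0, -105], 0]
    - [[-70, 0, -105], 0]

```text
t: 10.7
eef_pos: [554.7, -221.0, 151.5]
tcp_rot: [3.14, -0.003, -0.164]
ft_force: [0.4, -0.6, 0.6]
opening: 0.324
grip_force: 0.0
```

jog_arm:
  motion:
    - [[-40, 0, 0], 0]
    - [[-80, 0, 0], 0]
    - [[-110, 0, 0], 0]
    - [[-123, 0, 0], 0]
    - [[-123, 0, 0], 0]

```text
t: 11.2
eef_pos: [432.3, -200.7, 150.6]
tcp_rot: [3.141, -0.0, -0.165]
ft_force: [-0.8, -0.1, -0.1]
opening: 0.321
grip_force: 0.0
```

jog_arm:
  motion:
    - [[0, 0, 30], 0]
    - [[0, 0, 60], 0]
    - [[0, 0, 90], 0]
    - [[0, 0, 104], 0]
    - [[0, 0, 104], 0]

```text
t: 11.7
eef_pos: [433.5, -200.7, 44.3]
tcp_rot: [-3.141, 0.002, -0.164]
ft_force: [-0.7, -0.4, 1.2]
opening: 0.321
grip_force: 0.0
```

jog_arm:
  motion:
    - [[5, 0, 0], 0]
    - [[10, 0, -1], 0]
    - [[15, 0, -1], 0]
    - [[22, 0, -2], 0]
    - [[30, 0, -4], 0]

```text
t: 12.2
eef_pos: [463.2, -205.7, 50.7]
tcp_rot: [3.141, -0.001, -0.164]
ft_force: [-0.5, 0.5, 0.3]
opening: 0.32
grip_force: 0.4
```

jog_arm:
  motion:
    - [[8, 0, -1], 0]
    - [[16, 0, -3], 0]
    - [[24, 0, -4], 0]
    - [[32, 0, -5], 0]
    - [[40, 0, -6], 0]

```text
t: 12.7
eef_pos: [502.6, -212.2, 56.3]
tcp_rot: [3.142, 0.0, -0.164]
ft_force: [-1.9, -0.5, 0.1]
opening: 0.318
grip_force: 0.4
```

Run:
```python
from h import *
c=read_camera("side"); s=state(); print(s["eef_pos"],s["ft_force"])
print("wait",proj(c,[484.3,-209.1,65.4]),"now expected",proj(c,[541.5,-218.6,74.6]))
for r in cut_out("tin_orange",c): print(round(r["p"],2),r["box"])
```

```text
[ 503.77604373 -212.61555022   56.48028488] [0.71683691 0.51173179 0.21116514]
wait [351.70363622 289.40744319] now expected [373.0900392  280.50214617]
0.97 [311.2, 317.0, 338.0, 358.6]
0.64 [276.3, 293.4, 313.2, 332.5]
0.62 [368.7, 274.6, 389.9, 295.9]
```

The tin's box shifted 21.4 px, exactly as expected for a tin rolling ahead of the fingers. Continuing to the end.

jog_arm:
  motion:
    - [[8, 0, -1], 0]
    - [[16, 0, -3], 0]
    - [[24, 0, -4], 0]
    - [[32, 0, -5], 0]
    - [[40, 0, -6], 0]

```text
t: 13.3
eef_pos: [541.9, -218.7, 62.3]
tcp_rot: [3.142, 0.0, -0.164]
ft_force: [-1.7, 0.1, 1.8]
opening: 0.319
grip_force: 1.0
```

jog_arm:
  motion:
    - [[8, 0, -1], 0]
    - [[16, 0, -3], 0]
    - [[24, 0, -4], 0]
    - [[32, 0, -5], 0]
    - [[40, 0, -6], 0]

```text
t: 13.8
eef_pos: [581.5, -225.3, 68.3]
tcp_rot: [3.142, -0.0, -0.164]
ft_force: [-0.4, -0.4, 0.4]
opening: 0.32
grip_force: 0.4
```

jog_arm:
  motion:
    - [[6, 0, -1], 0]
    - [[12, 0, -2], 0]
    - [[16, 0, -3], 0]
    - [[18, 0, -3], 0]
    - [[18, 0, -3], 0]

```text
t: 14.3
eef_pos: [598.7, -228.1, 71.2]
tcp_rot: [3.141, -0.0, -0.164]
ft_force: [-0.7, 0.1, -0.1]
opening: 0.321
grip_force: 0.1
```

Run:
```python
from h import *
c=read_camera("side"); s=state(); print(s["eef_pos"],s["ft_force"])
p=s["eef_pos"][:2]+40*np.array([.9866,-.1635]); print("expected shift",proj(c,[*p,90])-proj(c,[484.3,-209.1,65.4]),"wait box 335.3,269.8,368.5,301.7")
for r in cut_out("tin_orange",c): print(round(r["p"],2),r["box"])
```

```text
[ 598.55216567 -228.08971243   71.14828882] [ 0.35607558 -0.41624147 -0.00737777]
expected shift [ 56.45275864 -23.44181208] wait box 335.3,269.8,368.5,301.7
0.97 [311.9, 316.5, 338.5, 358.9]
0.78 [275.4, 291.9, 310.9, 331.4]
0.76 [403.7, 260.7, 426.8, 281.0]
```

jog_arm:
  motion:
    - [[-5, 0, 0], 0]
    - [[-10, 0, 1], 0]
    - [[-15, 0, 1], 0]
    - [[-20, 0, 2], 0]
    - [[-25, 0, 2], 0]

```text
t: 14.9
eef_pos: [573.3, -223.9, 69.2]
tcp_rot: [3.142, 0.0, -0.164]
ft_force: [-0.7, -0.3, -0.6]
opening: 0.321
grip_force: 0.1
```

jog_arm:
  motion:
    - [[-10, 0, 0], 0]
    - [[-25, 0, 0], 0]
    - [[-35, 0, -20], 0]
    - [[-45, 0, -60], 0]
    - [[-55, 0, -100], 0]

```text
t: 15.4
eef_pos: [518.4, -214.7, 169.9]
tcp_rot: [-3.141, 0.002, -0.164]
ft_force: [0.1, -0.9, 0.5]
opening: 0.32
grip_force: 0.0
```

Run:
```python
from h import *
c=read_camera("side"); s=state(); print(s["eef_pos"],s["tcp_rot"],s["ft_force"])
f=np.array([453.7,-204.0])+np.array([.9866,-.1635])*(31+129.4)
print("expected shift at 155",proj(c,[*f,65.4+131*.1564])-proj(c,[484.3,-209.1,65.4]),"wait box 335.3,269.8,368.5,301.7")
for r in cut_out("tin_orange",c): print(round(r["p"],2),r["box"])
```

```text
[ 519.41713428 -215.46844087  176.48160889] [ 3.13913128 -0.00633403 -0.16413097] [ 1.19282058 -0.41670818  6.34148499]
expected shift at 155 [ 47.08457166 -19.59932976] wait box 335.3,269.8,368.5,301.7
0.82 [382.1, 250.6, 416.5, 283.6]
0.62 [310.0, 318.7, 338.2, 360.2]
0.62 [275.6, 294.0, 313.1, 330.1]
```

The orange tin rests at the flap: its shift of (47,-19) px equals the expected one. On to the blue tin.

jog_arm:
  motion:
    - [[-12, -40, 0], 0]
    - [[-24, -80, 0], 0]
    - [[-36, -121, 0], 0]
    - [[-48, -162, 0], 0]
    - [[-60, -202, 0], 0]

```text
t: 16.0
eef_pos: [492.5, -4.4, 168.7]
tcp_rot: [3.142, 0.0, -0.165]
ft_force: [0.5, 0.8, -1.0]
opening: 0.322
grip_force: 0.0
```

jog_arm:
  motion:
    - [[-12, -40, 0], -0.06]
    - [[-24, -81, 0], -0.12]
    - [[-36, -121, 0], -0.18]
    - [[-48, -165, 0], -0.238]
    - [[-59, -202, 0], -0.238]

```text
t: 16.5
eef_pos: [467.3, 204.8, 168.7]
tcp_rot: [3.142, 0.0, 0.076]
ft_force: [0.9, 0.1, -0.3]
opening: 0.32
grip_force: 0.0
```

jog_arm:
  motion:
    - [[0, 0, 0], 0]
    - [[0, 0, 0], 0]

```text
t: 16.7
eef_pos: [467.6, 203.3, 168.6]
tcp_rot: [3.141, 0.001, 0.076]
ft_force: [-0.7, -0.8, -0.3]
opening: 0.319
grip_force: 0.0
```

jog_arm:
  motion:
    - [[0, 0, 35], 0]
    - [[0, 0, 70], 0]
    - [[0, 0, 100], 0]
    - [[0, 0, 118], 0]
    - [[0, 0, 123], 0]

```text
t: 17.2
eef_pos: [467.5, 201.3, 44.3]
tcp_rot: [3.141, 0.003, 0.072]
ft_force: [-0.0, -0.6, 0.1]
opening: 0.322
grip_force: 0.0
```

jog_arm:
  motion:
    - [[0, 0, 0], 0]
    - [[5, 0, 0], 0]
    - [[10, 0, -1], 0]
    - [[15, 0, -1], 0]
    - [[22, 0, -3], 0]

```text
t: 17.7
eef_pos: [490.6, 204.6, 49.7]
tcp_rot: [3.142, -0.0, 0.074]
ft_force: [-1.6, 0.2, -0.1]
opening: 0.319
grip_force: 0.9
```

jog_arm:
  motion:
    - [[8, 0, -1], 0]
    - [[16, 0, -3], 0]
    - [[24, 0, -4], 0]
    - [[32, 0, -5], 0]
    - [[40, 0, -6], 0]

```text
t: 18.2
eef_pos: [530.8, 207.6, 55.2]
tcp_rot: [3.141, 0.0, 0.074]
ft_force: [-1.1, -0.3, 1.2]
opening: 0.316
grip_force: 0.8
```

Run:
```python
from h import *
c=read_camera("side"); s=state(); print(s["eef_pos"],s["ft_force"])
p=s["eef_pos"][:2]+40*np.array([.9973,.0738]); print("expected shift",proj(c,[*p,73])-proj(c,[518.7,207.4,65.4]),"wait box 259 204 290 228")
for r in cut_out("tin_blue",c): print(round(r["p"],2),r["box"])
```

```text
[532.19525607 207.7012402   55.43466676] [ 1.2988526  -0.56762434  1.07545246]
expected shift [14.98170552 -7.55631988] wait box 259 204 290 228
0.83 [203.3, 214.8, 233.3, 241.4]
0.74 [285.9, 202.5, 303.9, 219.1]
0.57 [226.6, 239.0, 263.7, 269.3]
```

jog_arm:
  motion:
    - [[8, 0, -1], 0]
    - [[16, 0, -3], 0]
    - [[24, 0, -4], 0]
    - [[32, 0, -5], 0]
    - [[40, 0, -6], 0]

```text
t: 18.8
eef_pos: [570.5, 210.5, 61.2]
tcp_rot: [3.141, 0.001, 0.074]
ft_force: [-3.4, 0.4, 2.0]
opening: 0.319
grip_force: 1.5
```

jog_arm:
  motion:
    - [[8, 0, -1], 0]
    - [[16, 0, -3], 0]
    - [[24, 0, -4], 0]
    - [[32, 0, -5], 0]
    - [[40, 0, -6], 0]

```text
t: 19.3
eef_pos: [610.7, 213.5, 67.3]
tcp_rot: [3.142, -0.0, 0.074]
ft_force: [-0.7, -0.0, 1.1]
opening: 0.322
grip_force: 0.8
```

jog_arm:
  motion:
    - [[8, 0, -1], 0]
    - [[15, 0, -2], 0]
    - [[21, 0, -3], 0]
    - [[26, 0, -4], 0]
    - [[26, 0, -4], 0]

```text
t: 19.8
eef_pos: [636.6, 215.4, 71.3]
tcp_rot: [-3.142, -0.001, 0.074]
ft_force: [0.2, 0.1, 0.0]
opening: 0.317
grip_force: 0.0
```

Run:
```python
from h import *
c=read_camera("side"); s=state(); print(s["eef_pos"],s["ft_force"])
p=s["eef_pos"][:2]+40*np.array([.9973,.0738]); print("expected shift",proj(c,[*p,90])-proj(c,[518.7,207.4,65.4]),"wait box 259 204 290 228")
for r in cut_out("tin_blue",c): print(round(r["p"],2),r["box"])
```

```text
[636.12575543 215.36178348  71.13233899] [-0.4618567  -0.81583556 -0.83264418]
expected shift [ 42.75014079 -22.51742751] wait box 259 204 290 228
0.91 [226.3, 239.3, 265.7, 270.7]
0.82 [204.9, 213.2, 231.7, 241.6]
0.78 [316.2, 185.8, 332.1, 204.8]
```

Right-edge shift is +42 px, as expected. Backing off gently.

jog_arm:
  motion:
    - [[-5, 0, 0], 0]
    - [[-10, 0, 1], 0]
    - [[-15, 0, 1], 0]
    - [[-20, 0, 2], 0]
    - [[-25, 0, 2], 0]

```text
t: 20.4
eef_pos: [610.3, 213.5, 69.1]
tcp_rot: [3.141, 0.0, 0.074]
ft_force: [0.2, -0.5, -0.2]
opening: 0.319
grip_force: 0.1
```

jog_arm:
  motion:
    - [[-10, 0, 0], 0]
    - [[-25, 0, 0], 0]
    - [[-35, 0, -20], 0]
    - [[-45, 0, -60], 0]
    - [[-55, 0, -100], 0]

```text
t: 20.9
eef_pos: [554.7, 209.3, 169.9]
tcp_rot: [3.141, 0.001, 0.074]
ft_force: [1.4, 0.8, 0.3]
opening: 0.32
grip_force: 0.0
```

jog_arm:
  motion:
    - [[-40, 0, 0], 0]
    - [[-80, 0, 0], 0]
    - [[-110, 0, -20], 0]
    - [[-120, 0, -50], 0]
    - [[-120, 0, -50], 0]

```text
t: 21.4
eef_pos: [435.8, 201.0, 222.4]
tcp_rot: [-3.14, -0.005, 0.075]
ft_force: [1.1, 0.1, 0.4]
opening: 0.324
grip_force: 0.0
```

Run:
```python
from h import *
c=read_camera("side"); t=read_camera("top"); print(state()["eef_pos"])
p=np.array([518.7,207.4])+129.4*np.array([.9973,.0738])
print("expected shift",proj(c,[*p,85.9])-proj(c,[518.7,207.4,65.4]),"wait box 259 204 290 228")
for r in cut_out("tin_blue",c)[:3]: print(round(r["p"],2),r["box"])
cv2.imwrite("pics/end.png",np.hstack([cv2.resize(c["img"][180:380,200:460],(390,300)),cv2.resize(t["img"][130:330,200:460],(390,300))]))
```

```text
[436.17584372 200.6846618  219.68047719]
expected shift [ 35.20637872 -18.77027024] wait box 259 204 290 228
0.85 [205.0, 216.0, 233.9, 243.0]
0.79 [295.5, 184.6, 323.3, 208.8]
0.64 [224.2, 241.2, 264.7, 271.3]
```

View pics/end.png

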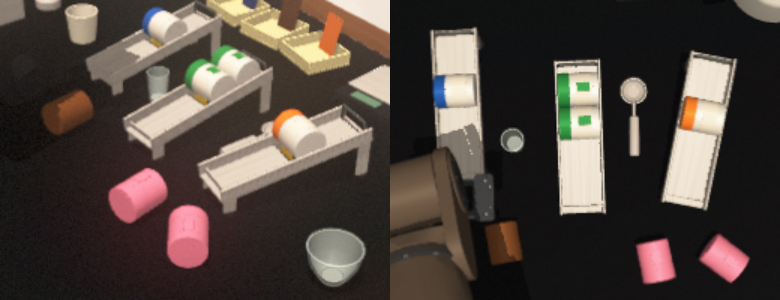

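Both tins rest behind their flaps, orange at (300,130) and blue at (165,25) in the left half, and the bystanders are where they were. Confirming the blue tin is still, then handing in.

jog_arm:
  motion:
    - [[0, 0, 0], 0]
    - [[0, 0, 0], 0]
    - [[0, 0, 0], 0]
    - [[0, 0, 0], 0]
    - [[0, 0, 0], 0]

```text
t: 22.05
eef_pos: [436.4, 200.6, 219.0]
tcp_rot: [3.141, 0.0, 0.074]
ft_force: [0.4, -0.7, 0.1]
opening: 0.318
grip_force: 0.0
```

Run:
```python
from h import *
c=read_camera("side")
b=[r["box"] for r in cut_out("tin_blue",c) if abs(r["box"][0]-295.5)<4]; print(b)
if b: print(job_done())
```

```text
[[298.1, 183.5, 327.1, 210.1]]
the job is handed in; nothing more can be done
None
```

The orange and blue tins both rest behind their raised flaps and the job is handed in at about 22 s; the first orange push rode over the tin, which rolled back to the lip, because the fingertips sat about 35 mm higher than specified, and the second push worked.

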